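Lock a plug-in resistance standard into its dock and proof-pull it

ROBOT

A 6-joint arm with a two-finger parallel gripper is mounted at the origin on a cart in front of the work surface, level with it; the furniture and walls round the work are solid. World frame = base frame: x ahead of the robot, y to its left, z up, the work surface at z = 0. Lengths are in m, angles in rad, forces in N, time in s.
With the tool pointing down it reaches from about 0.425 to 0.95 m from the base axis. Payload 14.7 kg.
Tool frame: the origin (TCP) lies between the finger pads, 19 mm behind the fingertips; this is the grasp point; z points along the fingers, y is the line along which they close (so a half turn about z gives the same grasp; the last joint's range is limited). The gripper opens to 85 mm and grips with 20 to 120 N. Pads are 22 mm wide; open, the fingers measure 114 mm over their backs; the gripper's body (76 mm by 85 mm) begins 54 mm behind the grasp point. The pads swing forward as they close: fully open they stand 13 mm farther back than shut.
Start: joints at [-1.226, 0.48, 1.596, -0, 1.065, -0.047], TCP at [0.248, -0.601, 0.25] pointing down, gripper open.
Joint ranges: [-2.75, 2.75], [-0.82, 2.05], [0.23, 2.67], [-1.56, 4.7], [0.09, 2.69], [-2.92, 2.92]. Speed limits (rad/s): [1.89, 1.89, 2.39, 3.01, 3.01, 3.01].

INTERFACE

Orientations are given as a unit quaternion [x, y, z, w].
In Python, from plant import ctrl gives the robot as it stands.
- The arm moves only by the shell command python3 -m creep 'ROWS' [OPENING] [FORCE]. ROWS is JSON, a list of rows, each an object with "dp": the shift along the tool's x, y, z in m, a list of three; "angular": the turn, a rotation vector about the tool's x, y, z in degrees, a list of three. In form: [{"dp": [x, y, z], "angular": [ax, ay, az]}, ...]. A call has exactly 5 rows; each row shifts and turns the commanded pose from where the row before left it, along the tool's axes as they then stand; what a row does not reach is not made up. A row lasts 1/8 s, in which the tool goes at most 62.5 mm and 10.7 degrees, less where a joint would pass 70% of its speed; a pose out of reach is approached as far as the arm can. A call is refused whole if a number of a shift passes 0.0625 or a number of a turn 10.7, either way. A call with a gripper value outside its range is refused whole. OPENING is the finger opening in m, from 0 to 0.0854, set as the call begins (- or left out, the last holds). The fingers move at their own pace and stop on an object; FORCE is the grip in N (left out, the last holds). Time passes only in rows, so rows that do not move let the fingers close, or fill a call up. It gives the time, the measured TCP pose, the force, the opening and the grip force at its end, in the units of the state.
- ctrl.sense(): the state, without advancing time (a new reading comes with each control period).
- ctrl.get_image(name): name is "scene" or "top" or "wrist"; returns a dict with "color" (384x512x3 uint8, red, green, blue), "intrinsics" (3x3 intrinsics, pixels), "D" ([k1, k2, p1, p2, k3] as OpenCV has them; the pictures are not rectified), "eye" and "orientation" of the camera in the world. Camera axes: x right, y down, z forward; pixel columns grow to the right and rows downward; lengths in m; the calibration is good to about 2 mm. A picture is of the moment at which its call begins. There is no depth.
- ctrl.sign_off(): hands the job in; it is judged then, once.
Trained networks look in a picture, given as the dict that the camera call returned (one of the last four; its "shot" number tells which), for a name from the list of things; names that differ only in an ending like _2 or _b are one class to them, and where a whole thing is asked for, a point or a joint stands for the part that bears it (a point fixed in the world has none). Each returns a list of dicts, best first, with "p" (0 to 1); they miss things now and then, are a little off and sometimes report something else, mostly with a low value. They report only what shows in the picture. A call takes as long as a camera call. They do not tell look-alikes from the thing itself.
- ctrl.boxes_of(thing, picture): "location" ([column, row] in pixels, amid what is visible of it).
- ctrl.landmark_of(thing, picture): "location" ([column, row] in pixels: a listed point, or the origin of a listed thing).
The state is a dict: "time": time; "q": joint angles; "qd": joint speeds; "joint_torque": joint torques, N m; "position": TCP position; "tcp_rot": TCP orientation; "ft_force": force on the tool from outside, world axes, zero at the start; "torque": the same for the moment, N m; "width": finger opening in m; "finger_force": force on a finger pad.
Only numpy, scipy, OpenCV 4.12 (cv2) and the standard library are available. Lean on these libraries where they do the work, as an engineer would, in place of code of your own. Each camera call takes 0.05 s, during which the arm holds its last target. There are 200 camera calls.

TASK

Plug the resistance-standard module standing on the bench into the docking socket: press it straight down, with no more than about 35 N, until it is fully home and both spring plungers have snapped in over its foot. Then prove that the lock holds: pull straight up on the module with a steady 15 N (never above 25 N) for two seconds, and let go of it, leaving it locked, without disturbing the other things on the bench.

Things in the scene. Friction and masses are not known exactly. Their poses are not given: they have to be found in the camera images.
- module: Plug-in resistance standard, 0.13 to 0.22 kg: aluminium can on a black plug, standing upright. Origin: centre of underside, z up, x its narrow way. Sizes x by y, mm: foot 24x44, z 0-10, lower edges chamfered 2.5; neck 24x32, z 10-26; collar 36x56, z 26-31; can 28x50, z 31-71, gripped across its 28 mm. The foot's y ends stand 6 mm out past the neck: the plungers lock over them.
- module_grip (a point): Point on the module's axis 53 mm above its underside: the height for the TCP when gripping the can from above. The module goes into the dock either way round, its x along the dock's x.
- dock: Docking socket, fixed: dark base plate 88x124 mm, aluminium block 46 (x) by 84 (y) mm with its rim at z 38, four black binding posts 32 mm high at x = +40. Origin: on the bench under the middle of the well, z up, y along the block. Well 27 (x) by 47 (y) mm, 1.5 mm clear round the foot, floor at z 10. Home: collar on the rim, module origin 12 mm above the dock's.
- dock_mouth (a point): Centre of the well's mouth, level with the rim, 38 mm above the bench; mouth chamfered 4 mm at 45 degrees. Going in, the foot pushes the plungers aside with about 10 N from 27 to 21 mm (module's origin over the dock's), then slides easily; they snap in at 13 mm, just before the collar lands on the rigid rim at 12. Locked, it has 1 mm of play upwards, then is rigid.
- multimeter: Bystander: hand multimeter, 138 x 68 x 43 mm, lying on the bench well to the right of the module. Origin: centre of its underside.
- screwdriver: Bystander: screwdriver with red handle, 150 mm long, 16 mm thick, lying in front of the module. Origin: centre of its underside.
- loupe: Bystander: black loupe, 34 mm across and 36 mm high, standing beyond the dock. Origin: centre of its underside.
- plunger_left (a joint): Spring plunger in the dock's +y end wall, needs no handling. Its bevelled steel nose, 14 mm wide, stands 5 mm into the well, flat underside 23 mm above the dock's origin. 0 = sprung fully in (empty or locked); grows to 0.0075 m as it is pushed out. Spring 3 N at 0, 6 N at 5 mm.
- plunger_right (a joint): Spring plunger in the dock's -y end wall, needs no handling. Its bevelled steel nose, 14 mm wide, stands 5 mm into the well, flat underside 23 mm above the dock's origin. 0 = sprung fully in (empty or locked); grows to 0.0075 m as it is pushed out. Spring 3 N at 0, 6 N at 5 mm.
- locks: The dock's pair of spring-plunger locks, one barrel with a black pull knob at each y end of the block; origin at the dock's origin. Steel noses on smooth milled surfaces: friction is low (0.1 to 0.2). The pull is the force of the module's foot up against the two noses together.
There are look-alikes about, which are no part of the job. What is shaped like the dock but purple is not meant. Several things have the shape of the module; the one meant has the colours described above.

How it is judged:
On the way, in this order (a step that is already met when the one before it is completed fails the run):
1. the module is fully home in the dock and both plungers have sprung back over its foot (z of module in the frame of dock below 0.0142 m and horizontal distance between module and dock below 0.004 m and value of joint each of plunger_left, plunger_right below 0.0015 m), for 0.2 s.
2. the locked module is pulled up against the plungers with 11 to 19 N for one and a half seconds (all of step 1 and contact force between locks and module between 11 and 19 N), for 1.5 s.
At the end, for the whole second after the job is handed in: The module stands released and at rest in the dock, fully home (origin less than 14.2 mm above the dock's, 12 mm being home, and within 4 mm of it seen from above), upright within 0.06 rad, both plungers sprung in to under 1.5 mm (all of step 1 and angle between module's own z axis and vertical below 0.06 rad and linear speed of module below 0.02 m/s and contact force between the fingers and module below 0.05 N); the robot touches nothing.
It fails at once if the module is pulled against the plungers with more than 28 N (contact force between locks and module above 28 N).
It fails at once if the module is pressed onto the dock with more than 65 N (contact force between dock and module above 65 N).
It fails at once if the multimeter is shifted by more than 20 mm (distance of multimeter from where it was at the start of the episode above 0.02 m).
It fails at once if the screwdriver is shifted by more than 20 mm (distance of screwdriver from where it was at the start of the episode above 0.02 m).
It fails at once if the loupe is shifted by more than 20 mm (distance of loupe from where it was at the start of the episode above 0.02 m).
It also fails if it takes over 67 s, if anything falls off the work surface, if the arm or the gripper's body presses on something with over 40 N, if the wrist force passes 120 N, or if a joint passes its speed limit or range.

## Working session

There is one attempt and no reset: what is moved stays moved. The work goes in short steps, Python scripts to look and compute and a shell command to move; the robot and the scene stay as the last step left them, time stands still between calls to the robot, and variables do not carry over. Pictures are saved under pics/ and viewed, at most 13 in all, crops included, and the job is handed in when it is done.

```bash
mkdir -p pics; ls; cat > h.py <<'E'
import numpy as np, cv2
from scipy.spatial.transform import Rotation as R
from plant import ctrl
def ray(im,px):
    u=cv2.undistortPoints(np.array([[px]],float),np.array(im["intrinsics"]),np.array(im["D"]))[0,0]
    d=R.from_quat(im["orientation"]).as_matrix() if np.size(im["orientation"])==4 else np.array(im["orientation"])
    return np.array(im["eye"]), d@np.array([u[0],u[1],1.])
def at(im,px,z):
    e,d=ray(im,px); return e+d*(z-e[2])/d[2]
def pix(im,p):
    M=R.from_quat(im["orientation"]).as_matrix() if np.size(im["orientation"])==4 else np.array(im["orientation"])
    rv=cv2.Rodrigues(M.T)[0]; 
    return cv2.projectPoints(np.array([p],float),rv,-M.T@np.array(im["eye"]),np.array(im["intrinsics"]),np.array(im["D"]))[0][0,0]
def save(im,n): cv2.imwrite("pics/"+n,im["color"][:,:,::-1])
E
python3 - <<'E'
from h import *
for n in("scene","top"):
    im=ctrl.get_image(n); save(im,n+"0.png"); print(n,im["eye"],im["orientation"])
    for t,z in(("module",0),("module_grip",.053),("dock",0),("dock_mouth",.038),("multimeter",0),("screwdriver",0),("loupe",0)):
        print(t,[(np.round(d["location"]),round(d["p"],2),at(im,d["location"],z)[:2].round(3)) for d in ctrl.landmark_of(t,im)])
print(ctrl.sense())
E
```

```text
pics
scene [0.1981395  0.75056573 0.88936451] [-0.20556948  0.89045558 -0.39696183  0.08515484]
module [(array([275., 271.]), 0.94, array([0.449, 0.082])), (array([300., 242.]), 0.59, array([ 0.431, -0.029]))]
module_grip [(array([275., 251.]), 0.9, array([0.456, 0.069])), (array([300., 225.]), 0.82, array([ 0.436, -0.032])), (array([263., 329.]), 0.17, array([0.396, 0.263]))]
dock [(array([114., 266.]), 0.9, array([0.791, 0.233])), (array([264., 331.]), 0.71, array([0.406, 0.235]))]
dock_mouth [(array([263., 321.]), 0.95, array([0.407, 0.238])), (array([111., 256.]), 0.68, array([0.789, 0.235]))]
multimeter [(array([332., 155.]), 0.63, array([ 0.473, -0.397]))]
screwdriver [(array([317., 263.]), 0.7, array([0.369, 0.015]))]
loupe [(array([197., 293.]), 0.48, array([0.579, 0.216]))]
top [ 0.42964356 -0.07475613  1.233906  ] [ 0.71422725 -0.69759647  0.0335177  -0.04599095]
module [(array([249., 243.]), 0.56, array([ 0.428, -0.024])), (array([213., 234.]), 0.54, array([0.45 , 0.076]))]
module_grip [(array([253., 242.]), 0.83, array([ 0.43 , -0.037])), (array([210., 232.]), 0.76, array
[... 579 characters left out ...]
0.584, 0.211]))]
{'time': 0.8, 'q': array([-1.22560368e+00,  4.80148977e-01,  1.59632753e+00,  2.45835664e-05,
        1.06508385e+00, -4.65930412e-02]), 'qd': array([-0.0006851 ,  0.00106745,  0.00063803, -0.00079709, -0.00119325,
       -0.00113513]), 'joint_torque': array([ 1.70121393e-04, -9.50400138e+01, -4.30622327e+01, -8.02958111e-04,
        9.48128254e-04,  1.47710290e-05]), 'position': array([ 0.2482219 , -0.60072401,  0.2500194 ]), 'tcp_rot': array([9.80875434e-01, 1.94636538e-01, 1.30352729e-05, 1.43664620e-05]), 'ft_force': array([-0.02896526,  0.46917687,  0.29278355]), 'torque': array([-0.00544715,  0.03255882, -0.03121678]), 'finger_force': 0.0, 'width': 0.08529633641819612}
```

```bash
python3 - <<'E'
import cv2,numpy as np
a=cv2.imread("pics/scene0.png");b=cv2.imread("pics/top0.png")
c=np.vstack([cv2.resize(a[200:360,80:360],(700,400),interpolation=3)]); 
cv2.imwrite("pics/c1.png",c)
cv2.imwrite("pics/c2.png",cv2.resize(b[80:300,110:430],(800,550),interpolation=3))
E
```

```text
(no output)
```

View pics/c1.png

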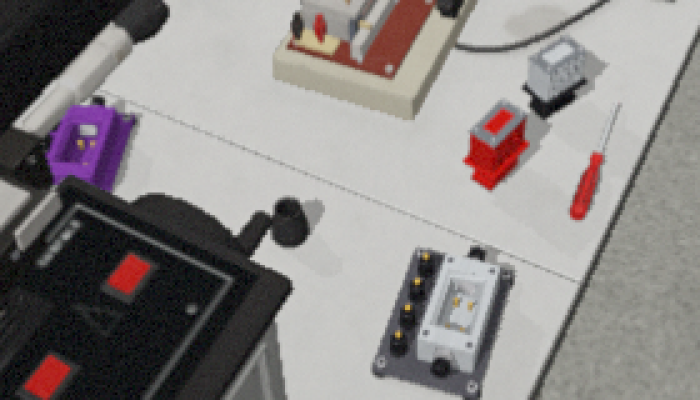

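View pics/c2.png

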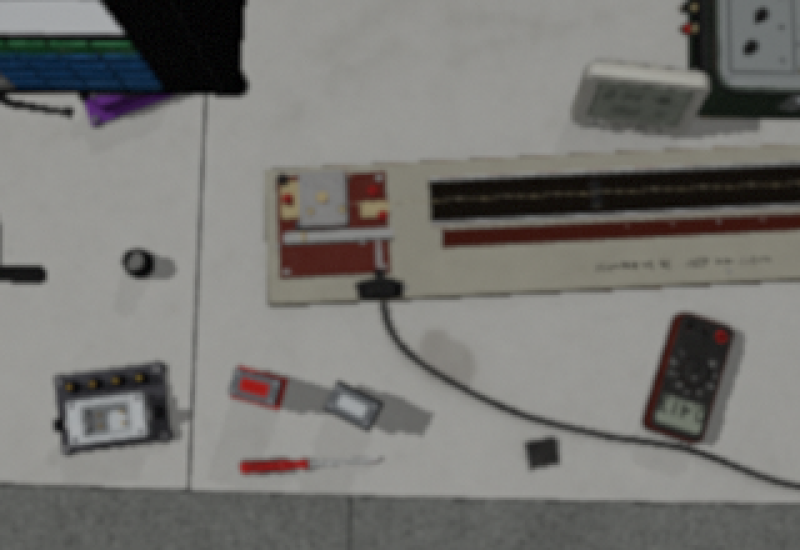

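Could be taken for the module: the red one at scene (275,251) and the grey can on a black plug at scene (300,225), top (253,242). I choose the grey one, at about (0.43, -0.035). For the dock: the purple one at scene (111,256) and the grey aluminium one at scene (263,321). I choose the grey one, at about (0.408, 0.235). I'll move above the module and check it from there.

```bash
python3 -m creep '[{"dp":[0.038,-0.045,0],"angular":[0,0,0]},{"dp":[0.038,-0.045,0],"angular":[0,0,0]},{"dp":[0.038,-0.045,0],"angular":[0,0,0]},{"dp":[0.038,-0.045,0],"angular":[0,0,0]},{"dp":[0.038,-0.045,0],"angular":[0,0,0]}]' && python3 -m creep '[{"dp":[0.038,-0.045,0],"angular":[0,0,0]},{"dp":[0.038,-0.045,0],"angular":[0,0,0]},{"dp":[0.038,-0.045,0],"angular":[0,0,0]},{"dp":[0.038,-0.045,0],"angular":[0,0,0]},{"dp":[0.038,-0.045,0],"angular":[0,0,0]}]' && python3 -m creep '[{"dp":[0,0,0],"angular":[0,0,-8.5]},{"dp":[0,0,0],"angular":[0,0,-8.5]},{"dp":[0,0,0],"angular":[0,0,-8.5]},{"dp":[0,0,0],"angular":[0,0,-8.5]},{"dp":[0,0,0],"angular":[0,0,-8.5]}]'
python3 - <<'E'
from h import *
s=ctrl.sense();print(s["position"],s["q"])
im=ctrl.get_image("wrist"); save(im,"w1.png"); print(im["eye"])
for t,z in(("module_grip",.053),("module",0)):
    print(t,[(np.round(d["location"]),round(d["p"],2),at(im,d["location"],z)[:2].round(4)) for d in ctrl.landmark_of(t,im)])
E
```

```text
time: 1.42
position: [0.3382, -0.3186, 0.2502]
tcp_rot: [0.981, 0.194, 0.0, 0.0]
ft_force: [1.2, -0.1, -0.3]
width: 0.0857
finger_force: 0.0
time: 2.05
position: [0.4281, -0.0379, 0.2504]
tcp_rot: [0.981, 0.195, 0.0, 0.0]
ft_force: [0.9, -0.1, 0.1]
width: 0.0851
finger_force: 0.0
time: 2.68
position: [0.4277, -0.0397, 0.2501]
tcp_rot: [0.842, 0.539, 0.0, 0.0]
ft_force: [-1.0, 0.5, -0.5]
width: 0.0853
finger_force: 0.0
[ 0.42765476 -0.03969273  0.25012296] [-1.63160612e-01  1.69780684e-01  2.07425614e+00  6.03898383e-06
  8.97245226e-01  2.69031569e-01]
[0.45968234 0.02991324 0.37342348]
module_grip [(array([258., 166.]), 0.97, array([ 0.4292, -0.0353])), (array([231.,  70.]), 0.68, array([0.446 , 0.0729]))]
module [(array([235.,  74.]), 0.93, array([0.4474, 0.0737])), (array([260., 152.]), 0.73, array([ 0.4333, -0.0295]))]
```

View pics/w1.png

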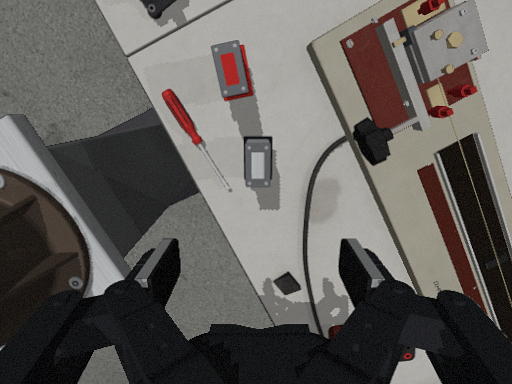

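```bash
python3 - <<'E'
from h import *
im=ctrl.get_image("wrist"); c=im["color"][125:220,225:305]
cv2.imwrite("pics/c3.png",cv2.resize(c[:,:,::-1],None,fx=6,fy=6,interpolation=cv2.INTER_CUBIC))
# reproject predicted top rectangle for a grid of theta -> fit by edge strength
g=cv2.GaussianBlur(cv2.cvtColor(im["color"],cv2.COLOR_RGB2GRAY).astype(np.float32),(0,0),.7)
def rect(x,y,t,k,z=.071):
    s=np.linspace(-1,1,25); a,b=.014*1,.025
    a+=k;b+=k
    P=np.r_[np.c_[s*a,0*s+b],np.c_[s*a,0*s-b],np.c_[0*s+a,s*b],np.c_[0*s-a,s*b]]
    M=np.array([[np.cos(t),-np.sin(t)],[np.sin(t),np.cos(t)]])
    return np.c_[P@M.T+[x,y],np.full(len(P),z)]
Mx=R.from_quat(im["orientation"]).as_matrix(); rv=cv2.Rodrigues(Mx.T)[0]; tv=-Mx.T@im["eye"]
def samp(P):
    p=cv2.projectPoints(P,rv,tv,np.array(im["intrinsics"]),np.array(im["D"]))[0].reshape(-1,2).astype(np.float32)
    return cv2.remap(g,p[:,:1].copy(),p[:,1:].copy(),cv2.INTER_LINEAR).ravel()
best=[]
for x in np.arange(.419,.442,.001):
  for y in np.arange(-.046,-.024,.001):
    for t in np.radians(np.arange(-36,-14,1.)):
      best.append((np.abs(samp(rect(x,y,t,.0015))-samp(rect(x,y,t,-.0015))).reshape(4,-1).mean(1).sum(),x,y,np.degrees(t)))
best.sort(reverse=True); print(np.round(best[:5],3))
E
```

```text
[[ 2.04136e+02  4.36000e-01 -2.50000e-02 -2.40000e+01]
 [ 2.03775e+02  4.36000e-01 -2.50000e-02 -2.30000e+01]
 [ 2.02136e+02  4.35000e-01 -2.50000e-02 -2.50000e+01]
 [ 2.01797e+02  4.30000e-01 -2.60000e-02 -2.50000e+01]
 [ 2.01475e+02  4.35000e-01 -2.50000e-02 -2.60000e+01]]
```

View pics/c3.png

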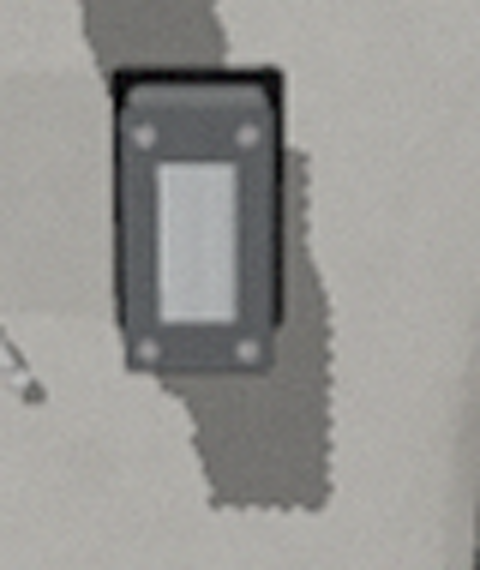

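The grey can on its black plug is confirmed. Its four lid screws, at crop (145,135), (248,133), (148,349) and (247,348), give me centre and yaw.

```bash
python3 - <<'E'
from h import *
im=ctrl.get_image("wrist")
P=np.array([at(im,(225+(u+.5)/6-.5,125+(v+.5)/6-.5),.071)[:2] for u,v in((145,135),(248,133),(148,349),(247,348))])
d=P[0]+P[1]-P[2]-P[3]; e=P[1]+P[3]-P[0]-P[2]
print(P.mean(0),np.linalg.norm(d)/2,np.linalg.norm(e)/2,"yaw",np.degrees(np.arctan2(-d[0],d[1])),np.degrees(np.arctan2(e[1],e[0])))
s=ctrl.sense(); T=R.from_quat(s["tcp_rot"]).as_matrix(); print(T.round(3))
D=np.r_[P.mean(0),.053]-s["position"]; print("tool shift",T.T@D, "yaw y_tool",np.degrees(np.arctan2(T[1,1],T[0,1])))
E
```

```text
[ 0.43003998 -0.03066663] 0.041033459750709184 0.018928164525827393 yaw -25.09965774455781 -24.41141807130907
[[ 0.427  0.904  0.   ]
 [ 0.904 -0.427  0.   ]
 [ 0.     0.    -1.   ]]
tool shift [ 0.0091991  -0.00166952  0.19705799] yaw y_tool -25.250863807976266
```

```bash
python3 -m creep '[{"dp":[0.0075,-0.0017,0.025],"angular":[0,0,0]},{"dp":[0,0,0.04],"angular":[0,0,0]},{"dp":[0,0,0.04],"angular":[0,0,0]},{"dp":[0,0,0.03],"angular":[0,0,0]},{"dp":[0,0,0.02],"angular":[0,0,0]}]' && python3 -m creep '[{"dp":[0,0,0.015],"angular":[0,0,0]},{"dp":[0,0,0.015],"angular":[0,0,0]},{"dp":[0,0,0.012],"angular":[0,0,0]},{"dp":[0,0,0],"angular":[0,0,0]},{"dp":[0,0,0],"angular":[0,0,0]}]'
python3 - <<'E'
from h import *
s=ctrl.sense();print(s["q"])
im=ctrl.get_image("wrist"); save(im,"w2.png")
E
```

```text
time: 3.55
position: [0.4288, -0.0322, 0.0937]
tcp_rot: [0.844, 0.536, -0.0, -0.0]
ft_force: [-0.3, 0.2, -0.4]
width: 0.0856
finger_force: 0.0
time: 4.18
position: [0.4294, -0.0322, 0.0533]
tcp_rot: [0.844, 0.537, 0.0, 0.0]
ft_force: [-0.5, 1.0, 0.7]
width: 0.0854
finger_force: 0.0
[-1.45315957e-01  5.27940262e-01  2.24760660e+00  4.44489608e-06
  3.65814351e-01  2.92388320e-01]
```

View pics/w2.png

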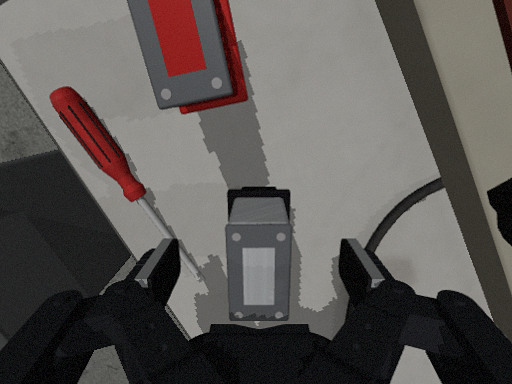

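The module stands centred between the open pads, with lid screws at about (236,238), (286,238), (237,315) and (279,315). I'll close on it and lift.

```bash
python3 -m creep '[{"dp":[0,0,0],"angular":[0,0,0]},{"dp":[0,0,0],"angular":[0,0,0]},{"dp":[0,0,0],"angular":[0,0,0]},{"dp":[0,0,0],"angular":[0,0,0]},{"dp":[0,0,0],"angular":[0,0,0]}]' 0.02 80 && python3 -m creep '[{"dp":[0,0,-0.02],"angular":[0,0,0]},{"dp":[0,0,-0.04],"angular":[0,0,0]},{"dp":[0,0,-0.04],"angular":[0,0,0]},{"dp":[0,0,-0.03],"angular":[0,0,0]},{"dp":[0,0,0],"angular":[0,0,0]}]'
python3 - <<'E'
from h import *
im=ctrl.get_image("wrist"); s=ctrl.sense(); T=R.from_quat(s["tcp_rot"]).as_matrix(); save(im,"w3.png")
print(s["position"],s["tcp_rot"],s["ft_force"])
for d in ctrl.landmark_of("module_grip",im): print(d["p"],d["location"],T.T@(at(im,d["location"],s["position"][2])-s["position"]))
c=im["color"][170:340,190:330]; cv2.imwrite("pics/c4.png",cv2.resize(c[:,:,::-1],None,fx=3.5,fy=3.5,interpolation=cv2.INTER_CUBIC))
E
```

```text
time: 4.85
position: [0.4292, -0.0322, 0.0532]
tcp_rot: [0.844, 0.537, 0.0, 0.0]
ft_force: [-1.1, 1.3, 6.8]
width: 0.0273
finger_force: 78.1
time: 5.48
position: [0.4303, -0.0323, 0.1847]
tcp_rot: [0.844, 0.537, 0.001, 0.001]
ft_force: [0.9, -0.9, -3.3]
width: 0.0274
finger_force: 79.3
[ 0.42957582 -0.03225191  0.18340569] [8.43636477e-01 5.36914007e-01 7.01191442e-04 5.93196681e-04] [-0.88944905  0.1541073  -1.97695317]
0.75 [222.3, 71.6] [ 8.92330601e-02 -1.46935174e-02  2.29609843e-05]
0.73 [261.6, 255.4] [1.58457655e-03 2.06813460e-03 4.49254580e-06]
```

View pics/c4.png

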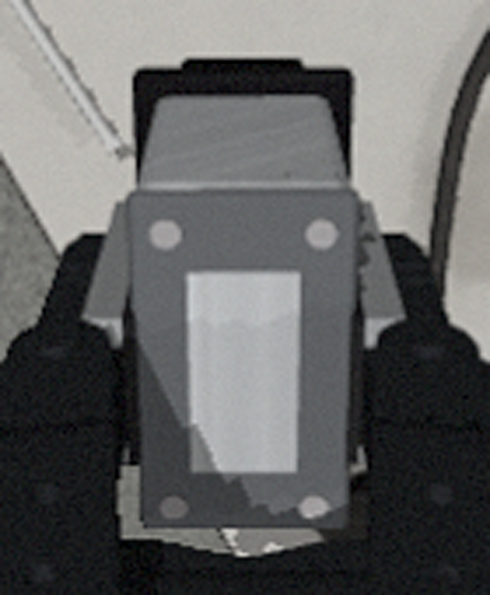

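```bash
python3 - <<'E'
from h import *
im=ctrl.get_image("wrist"); s=ctrl.sense(); T=R.from_quat(s["tcp_rot"]).as_matrix()
P=np.array([T.T@(at(im,(190+(u+.5)/3.5-.5,170+(v+.5)/3.5-.5),s["position"][2]+.018)-s["position"]) for u,v in((166,235),(321,234),(174,507),(314,507))])
print(P.round(4),P.mean(0))
E
python3 -m creep '[{"dp":[0.0345,-0.022,0],"angular":[0,0,0]},{"dp":[0.0345,-0.022,0],"angular":[0,0,0]},{"dp":[0.0345,-0.022,0],"angular":[0,0,0]},{"dp":[0.0345,-0.022,0],"angular":[0,0,0]},{"dp":[0,0,0],"angular":[0,0,0]}]' && python3 -m creep '[{"dp":[0,0,0],"angular":[0,0,-7.5]},{"dp":[0,0,0],"angular":[0,0,-7.5]},{"dp":[0,0,0],"angular":[0,0,-7.5]},{"dp":[0,0,0],"angular":[0,0,-7.5]},{"dp":[0,0,0],"angular":[0,0,0]}]'
python3 - <<'E'
from h import *
im=ctrl.get_image("wrist"); s=ctrl.sense(); T=R.from_quat(s["tcp_rot"]).as_matrix(); save(im,"w5.png")
print(s["position"],T.round(3))
for t,z in(("dock_mouth",.038),("dock",0)):
  for d in ctrl.landmark_of(t,im): print(t,d["p"],d["location"],at(im,d["location"],z))
E
```

```text
[[ 0.0219 -0.0091 -0.018 ]
 [ 0.022   0.0099 -0.018 ]
 [-0.019  -0.009  -0.018 ]
 [-0.019   0.0099 -0.018 ]] [ 0.0014699   0.00043301 -0.01800106]
time: 6.25
position: [0.4068, 0.1319, 0.1817]
tcp_rot: [0.843, 0.538, -0.001, -0.0]
ft_force: [0.3, -0.2, -2.2]
width: 0.0272
finger_force: 79.5
time: 6.88
position: [0.4075, 0.1294, 0.1821]
tcp_rot: [0.676, 0.737, -0.001, -0.001]
ft_force: [-0.4, 0.3, -1.7]
width: 0.0274
finger_force: 79.4
[0.40754701 0.12953455 0.18221941] [[-0.083  0.997 -0.002]
 [ 0.997  0.083 -0.   ]
 [-0.    -0.002 -1.   ]]
dock_mouth 0.71 [272.6, 67.2] [0.4101039  0.23679212 0.038     ]
dock 0.71 [269.3, 73.4] [0.40859784 0.23501589 0.        ]
```

View pics/w5.png

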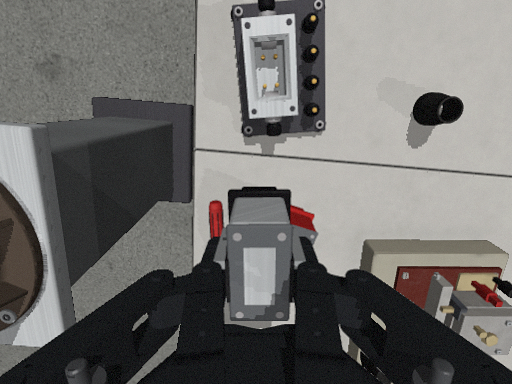

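The dock is fully visible: block about (238-300, 14-118), well mouth about (270,68). A close crop will give me the block corners.

```bash
python3 - <<'E'
import cv2
c=cv2.imread("pics/w5.png")[0:140,225:335]; cv2.imwrite("pics/c5.png",cv2.resize(c,None,fx=4.2,fy=4.2,interpolation=cv2.INTER_CUBIC))
E
```

```text
(no output)
```

View pics/c5.png

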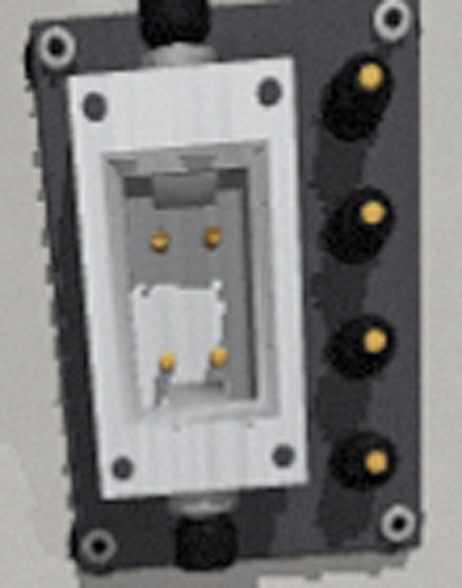

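```bash
python3 - <<'E'
from h import *
im=ctrl.get_image("wrist"); s=ctrl.sense(); T=R.from_quat(s["tcp_rot"]).as_matrix()
for C in(((70,76),(293,57),(105,498),(308,483)),((94,106),(270,91),(122,468),(284,456)),((105,153),(274,140),(140,428),(276,414))):
  P=np.array([at(im,(225+(u+.5)/4.2-.5,(v+.5)/4.2-.5),.038)[:2] for u,v in C])
  d=P[0]+P[1]-P[2]-P[3]; e=P[1]+P[3]-P[0]-P[2]
  print(P.mean(0),np.linalg.norm(d)/2,np.linalg.norm(e)/2,"yaw",np.degrees(np.arctan2(-d[0],d[1])),np.degrees(np.arctan2(e[1],e[0])))
print("tool yaw",np.degrees(np.arctan2(T[1,1],T[0,1])), s["position"])
P=np.array([T.T@(at(im,p,s["position"][2]+.018)-s["position"]) for p in((236.8,236.8),(281.1,236.5),(239.1,314.5),(279.1,314.5))]);print(P.mean(0))
E
```

```text
[0.40931287 0.23610773] 0.08414613601703959 0.045661186510664115 yaw 9.138831341488716 8.989267692138323
[0.40895206 0.23626706] 0.07213259933411836 0.03623714700727594 yaw 9.041459338309465 8.99503244163849
[0.41026192 0.23632377] 0.05456489284487242 0.03265537782196715 yaw 9.71852816442501 9.51037026728793
tool yaw 4.804469516330235 [0.40780255 0.12982145 0.18267543]
[ 0.00171934 -0.0002505  -0.01800006]
```

```bash
python3 -m creep '[{"dp":[0,0,0],"angular":[0,0,-4.25]},{"dp":[0.0259,0.0046,0],"angular":[0,0,0]},{"dp":[0.0259,0.0046,0],"angular":[0,0,0]},{"dp":[0.0259,0.0046,0],"angular":[0,0,0]},{"dp":[0.0259,0.0046,0],"angular":[0,0,0]}]' && python3 -m creep '[{"dp":[0,0,0.02],"angular":[0,0,0]},{"dp":[0,0,0.03],"angular":[0,0,0]},{"dp":[0,0,0.02],"angular":[0,0,0]},{"dp":[0,0,0.005],"angular":[0,0,0]},{"dp":[0,0,0],"angular":[0,0,0]}]'
python3 - <<'E'
from h import *
im=ctrl.get_image("wrist"); s=ctrl.sense(); T=R.from_quat(s["tcp_rot"]).as_matrix(); save(im,"w6.png")
print(s["position"],"yaw",np.degrees(np.arctan2(T[1,1],T[0,1])),s["ft_force"],s["torque"], T.round(4)[2])
D=np.array([.4095,.2347,0])-s["position"];print(T.T@D)
c=im["color"][100:340,160:360];cv2.imwrite("pics/c6.png",cv2.resize(c[:,:,::-1],None,fx=2.5,fy=2.5,interpolation=cv2.INTER_CUBIC))
E
```

```text
time: 7.7
position: [0.4095, 0.236, 0.1829]
tcp_rot: [0.649, 0.761, -0.0, 0.0]
ft_force: [0.1, -0.1, -2.0]
width: 0.0272
finger_force: 79.4
time: 8.32
position: [0.4096, 0.2353, 0.1081]
tcp_rot: [0.648, 0.761, -0.0, -0.0]
ft_force: [-0.8, -0.4, -2.3]
width: 0.0273
finger_force: 79.4
[0.40984873 0.23537964 0.10847727] yaw 9.167536848639028 [ 0.50120216 -0.0476228  -1.42180092] [ 0.02982613  0.03437218 -0.02506657] [ 1.e-04  5.e-04 -1.e+00]
[-0.00063162 -0.00050441  0.10847695]
```

View pics/c6.png

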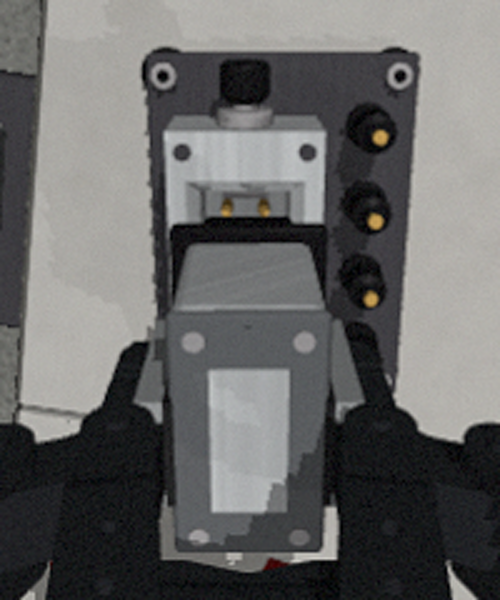

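Module and dock look aligned to within about 0.7 mm: collar centre at crop column 249, block centre at 245, mostly parallax. I'll nudge it and go in.

```bash
python3 -m creep '[{"dp":[-0.0005,-0.0005,0.006],"angular":[0,0,0]},{"dp":[0,0,0.006],"angular":[0,0,0]},{"dp":[0,0,0.005],"angular":[0,0,0]},{"dp":[0,0,0.003],"angular":[0,0,0]},{"dp":[0,0,0.002],"angular":[0,0,0]}]'; python3 -m creep '[{"dp":[0,0,0.001],"angular":[0,0,0]},{"dp":[0,0,0.001],"angular":[0,0,0]},{"dp":[0,0,0.001],"angular":[0,0,0]},{"dp":[0,0,0.001],"angular":[0,0,0]},{"dp":[0,0,0],"angular":[0,0,0]}]'
```

```text
time: 9.0
position: [0.4091, 0.2347, 0.0858]
tcp_rot: [0.648, 0.762, -0.0, -0.0]
ft_force: [-0.3, -0.5, -1.6]
width: 0.0272
finger_force: 79.4
time: 9.62
position: [0.4091, 0.2347, 0.082]
tcp_rot: [0.648, 0.762, -0.0, -0.0]
ft_force: [-0.1, 1.0, -2.3]
width: 0.0272
finger_force: 79.4
```

```bash
for i in 1; do python3 -m creep '[{"dp":[0,0,0.001],"angular":[0,0,0]},{"dp":[0,0,0.001],"angular":[0,0,0]},{"dp":[0,0,0.001],"angular":[0,0,0]},{"dp":[0,0,0.001],"angular":[0,0,0]},{"dp":[0,0,0],"angular":[0,0,0]}]'; done;  python3 -m creep '[{"dp":[0,0,0.001],"angular":[0,0,0]},{"dp":[0,0,0.001],"angular":[0,0,0]},{"dp":[0,0,0.001],"angular":[0,0,0]},{"dp":[0,0,0.001],"angular":[0,0,0]},{"dp":[0,0,0],"angular":[0,0,0]}]'
```

```text
time: 10.25
position: [0.4094, 0.2349, 0.0781]
tcp_rot: [0.648, 0.762, 0.0, 0.0]
ft_force: [-0.3, -0.7, 2.8]
width: 0.0276
finger_force: 80.3
time: 10.88
position: [0.4095, 0.2349, 0.074]
tcp_rot: [0.648, 0.762, 0.0, 0.0]
ft_force: [2.7, -1.1, -2.2]
width: 0.0276
finger_force: 79.5
```

```bash
python3 -m creep '[{"dp":[0,0,0.0015],"angular":[0,0,0]},{"dp":[0,0,0.0015],"angular":[0,0,0]},{"dp":[0,0,0.0015],"angular":[0,0,0]},{"dp":[0,0,0.0015],"angular":[0,0,0]},{"dp":[0,0,0],"angular":[0,0,0]}]';  python3 -m creep '[{"dp":[0,0,0.0005],"angular":[0,0,0]},{"dp":[0,0,0.0005],"angular":[0,0,0]},{"dp":[0,0,0.0005],"angular":[0,0,0]},{"dp":[0,0,0],"angular":[0,0,0]},{"dp":[0,0,0],"angular":[0,0,0]}]'
```

```text
time: 11.5
position: [0.409, 0.2346, 0.0678]
tcp_rot: [0.648, 0.762, -0.0, -0.0]
ft_force: [0.8, 0.1, -5.0]
width: 0.0276
finger_force: 79.2
time: 12.12
position: [0.4091, 0.2347, 0.0663]
tcp_rot: [0.648, 0.762, -0.0, -0.0]
ft_force: [0.6, 1.4, -8.4]
width: 0.0272
finger_force: 79.7
```

```bash
python3 -m creep '[{"dp":[0,0,0.0005],"angular":[0,0,0]},{"dp":[0,0,0],"angular":[0,0,0]},{"dp":[0,0,0],"angular":[0,0,0]},{"dp":[0,0,0],"angular":[0,0,0]},{"dp":[0,0,0],"angular":[0,0,0]}]'; python3 - <<'E'
from h import *
for i in range(5):
  im=ctrl.get_image("wrist"); s=ctrl.sense(); print(s["position"],s["ft_force"],s["torque"])
save(im,"w7.png")
E
```

```text
time: 12.75
position: [0.4092, 0.2347, 0.066]
tcp_rot: [0.648, 0.762, 0.0, 0.0]
ft_force: [-0.5, 0.0, -2.6]
width: 0.0274
finger_force: 80.3
[0.40913958 0.2347112  0.06603372] [ 0.1508462   0.48960315 -2.06907   ] [-0.0177109   0.02264659  0.03560502]
[0.40911951 0.23468424 0.06601432] [-0.21278759  1.4932101  -1.25475507] [ 0.03842164 -0.04004518 -0.0227891 ]
[0.40913885 0.23471512 0.06600328] [-0.85772217  1.16519052 -1.55651754] [-0.02410729 -0.04829066  0.01992499]
[0.40911602 0.23469738 0.06599709] [-0.48534719  0.19509781 -1.72756958] [-0.01810295  0.01835472  0.0020307 ]
[0.40912362 0.23470209 0.06600382] [-0.54572699 -0.05151452 -1.62073047] [ 0.02210986  0.01107765 -0.00977693]
```

```bash
python3 -m creep '[{"dp":[0,0,0.0003],"angular":[0,0,0]},{"dp":[0,0,0],"angular":[0,0,0]},{"dp":[0,0,0.0003],"angular":[0,0,0]},{"dp":[0,0,0],"angular":[0,0,0]},{"dp":[0,0,0],"angular":[0,0,0]}]'; python3 -m creep '[{"dp":[0,0,0.0003],"angular":[0,0,0]},{"dp":[0,0,0],"angular":[0,0,0]},{"dp":[0,0,0],"angular":[0,0,0]},{"dp":[0,0,0],"angular":[0,0,0]},{"dp":[0,0,0],"angular":[0,0,0]}]'
```

```text
time: 13.62
position: [0.4091, 0.2347, 0.0654]
tcp_rot: [0.648, 0.762, -0.0, -0.0]
ft_force: [0.2, 0.4, -1.8]
width: 0.0272
finger_force: 80.3
time: 14.25
position: [0.4092, 0.2347, 0.0652]
tcp_rot: [0.648, 0.761, 0.0, 0.0]
ft_force: [-0.9, -0.7, 5.7]
width: 0.0269
finger_force: 81.3
```

```bash
python3 -m creep '[{"dp":[0,0,0.0003],"angular":[0,0,0]},{"dp":[0,0,0],"angular":[0,0,0]},{"dp":[0,0,0],"angular":[0,0,0]},{"dp":[0,0,0],"angular":[0,0,0]},{"dp":[0,0,0],"angular":[0,0,0]}]'; python3 - <<'E'
from h import *
F=[]
for i in range(5):
  im=ctrl.get_image("scene"); s=ctrl.sense(); F.append(s["ft_force"][2]);
print(s["position"],F); 
c=im["color"][260:360,215:315];cv2.imwrite("pics/c7.png",cv2.resize(c[:,:,::-1],None,fx=5,fy=5,interpolation=cv2.INTER_CUBIC))
E
```

```text
time: 14.88
position: [0.4092, 0.2347, 0.0652]
tcp_rot: [0.648, 0.762, 0.0, 0.0]
ft_force: [-2.7, -1.2, 12.9]
width: 0.0275
finger_force: 82.5
[0.40913415 0.23468949 0.06513579] [np.float64(13.587567014634013), np.float64(13.32928279717569), np.float64(12.445168004829101), np.float64(12.784350602326159), np.float64(12.775461545817823)]
```

View pics/c7.png

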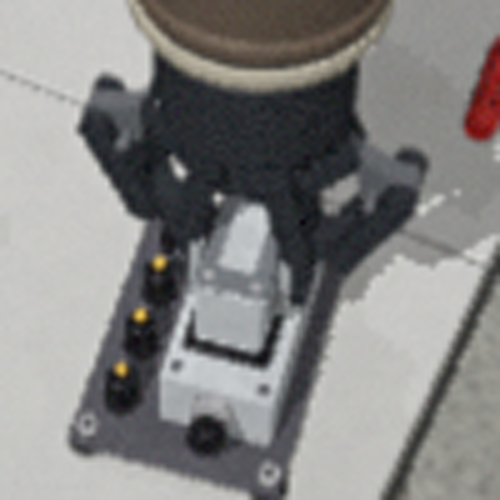

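Collar down on the rim (crop 235,345), TCP at home height and rigid contact. One slightly firmer press, then I'll ease up into the play.

```bash
python3 -m creep '[{"dp":[0,0,0.0003],"angular":[0,0,0]},{"dp":[0,0,0],"angular":[0,0,0]},{"dp":[0,0,0],"angular":[0,0,0]},{"dp":[0,0,0],"angular":[0,0,0]},{"dp":[0,0,0],"angular":[0,0,0]}]'; python3 -m creep '[{"dp":[0,0,-0.0005],"angular":[0,0,0]},{"dp":[0,0,-0.0005],"angular":[0,0,0]},{"dp":[0,0,-0.0004],"angular":[0,0,0]},{"dp":[0,0,-0.0003],"angular":[0,0,0]},{"dp":[0,0,0],"angular":[0,0,0]}]';python3 -m creep '[{"dp":[0,0,-0.0002],"angular":[0,0,0]},{"dp":[0,0,0],"angular":[0,0,0]},{"dp":[0,0,0],"angular":[0,0,0]},{"dp":[0,0,0],"angular":[0,0,0]},{"dp":[0,0,0],"angular":[0,0,0]}]'
```

```text
time: 15.75
position: [0.4091, 0.2347, 0.0651]
tcp_rot: [0.648, 0.762, 0.0, 0.0]
ft_force: [-5.1, -2.2, 19.9]
width: 0.0274
finger_force: 83.5
time: 16.38
position: [0.4091, 0.2347, 0.0661]
tcp_rot: [0.648, 0.762, -0.0, -0.0]
ft_force: [0.1, -0.1, -1.4]
width: 0.0271
finger_force: 80.4
time: 17.0
position: [0.4091, 0.2347, 0.0664]
tcp_rot: [0.648, 0.762, -0.0, -0.0]
ft_force: [1.0, 0.7, -8.5]
width: 0.0274
finger_force: 79.7
```

```bash
python3 -m creep '[{"dp":[0,0,-0.00033],"angular":[0,0,0]},{"dp":[0,0,0],"angular":[0,0,0]},{"dp":[0,0,0],"angular":[0,0,0]},{"dp":[0,0,0],"angular":[0,0,0]},{"dp":[0,0,0],"angular":[0,0,0]}]'; python3 - <<'E'
from h import *
F=[]
for i in range(4):
  im=ctrl.get_image("scene"); s=ctrl.sense(); F.append(s["ft_force"][2].round(2))
print(s["position"],F)
E
```

```text
time: 17.62
position: [0.409, 0.2347, 0.0665]
tcp_rot: [0.648, 0.762, -0.0, -0.0]
ft_force: [2.4, 1.8, -25.3]
width: 0.0274
finger_force: 80.1
[0.40901672 0.23465053 0.06657408] [np.float64(-24.87), np.float64(-25.93), np.float64(-25.2), np.float64(-26.5)]
```

```bash
python3 -m creep '[{"dp":[0,0,0.00017],"angular":[0,0,0]},{"dp":[0,0,0],"angular":[0,0,0]},{"dp":[0,0,0],"angular":[0,0,0]},{"dp":[0,0,0],"angular":[0,0,0]},{"dp":[0,0,0],"angular":[0,0,0]}]'; python3 - <<'E'
from h import *
F=[]
for i in range(6):
  im=ctrl.get_image("scene"); s=ctrl.sense(); F.append(s["ft_force"][2].round(2))
print(s["time"],s["position"],F)
E
```

```text
time: 18.45
position: [0.4091, 0.2347, 0.0665]
tcp_rot: [0.648, 0.762, -0.0, -0.0]
ft_force: [1.4, 1.6, -23.0]
width: 0.0269
finger_force: 80.5
18.75 [0.40903936 0.23465191 0.06652938] [np.float64(-22.72), np.float64(-22.59), np.float64(-21.75), np.float64(-22.73), np.float64(-23.23), np.float64(-22.51)]
```

```bash
python3 -m creep '[{"dp":[0,0,0.00025],"angular":[0,0,0]},{"dp":[0,0,0],"angular":[0,0,0]},{"dp":[0,0,0],"angular":[0,0,0]},{"dp":[0,0,0],"angular":[0,0,0]},{"dp":[0,0,0],"angular":[0,0,0]}]'; python3 - <<'E'
from h import *
F=[]
for i in range(6):
  im=ctrl.get_image("scene"); s=ctrl.sense(); F.append(s["ft_force"][2].round(2))
print(s["time"],s["position"],F)
E
```

```text
time: 19.38
position: [0.4091, 0.2347, 0.0664]
tcp_rot: [0.648, 0.762, 0.0, -0.0]
ft_force: [-1.1, 0.5, -12.1]
width: 0.0274
finger_force: 81.9
19.675 [0.40914395 0.23471768 0.06638274] [np.float64(-10.52), np.float64(-11.38), np.float64(-10.61), np.float64(-10.18), np.float64(-10.77), np.float64(-8.42)]
```

```bash
python3 -m creep '[{"dp":[0,0,-0.00015],"angular":[0,0,0]},{"dp":[0,0,0],"angular":[0,0,0]},{"dp":[0,0,0],"angular":[0,0,0]},{"dp":[0,0,0],"angular":[0,0,0]},{"dp":[0,0,0],"angular":[0,0,0]}]'; python3 - <<'E'
from h import *
F=[]
for i in range(6):
  im=ctrl.get_image("scene"); s=ctrl.sense(); F.append(s["ft_force"][2].round(2))
print(s["time"],s["position"],F)
E
```

```text
time: 20.3
position: [0.4091, 0.2347, 0.0664]
tcp_rot: [0.648, 0.762, -0.0, -0.0]
ft_force: [-0.1, -0.7, -14.8]
width: 0.0272
finger_force: 81.7
20.6 [0.40913005 0.23468573 0.06645502] [np.float64(-15.19), np.float64(-13.8), np.float64(-15.04), np.float64(-14.01), np.float64(-14.09), np.float64(-15.84)]
```

```bash
python3 -m creep '[{"dp":[0,0,-0.00007],"angular":[0,0,0]},{"dp":[0,0,0],"angular":[0,0,0]},{"dp":[0,0,0],"angular":[0,0,0]},{"dp":[0,0,0],"angular":[0,0,0]},{"dp":[0,0,0],"angular":[0,0,0]}]'; for i in 1 2 3 4; do python3 -m creep '[{"dp":[0,0,0],"angular":[0,0,0]},{"dp":[0,0,0],"angular":[0,0,0]},{"dp":[0,0,0],"angular":[0,0,0]},{"dp":[0,0,0],"angular":[0,0,0]},{"dp":[0,0,0],"angular":[0,0,0]}]'; done | grep -E 'time|ft_|posi'
```

```text
time: 21.22
position: [0.4091, 0.2347, 0.0665]
tcp_rot: [0.648, 0.762, -0.0, -0.0]
ft_force: [0.0, 0.3, -20.2]
width: 0.0275
finger_force: 81.1
time: 21.85
position: [0.4091, 0.2347, 0.0665]
ft_force: [0.2, -0.1, -19.9]
time: 22.48
position: [0.4091, 0.2347, 0.0665]
ft_force: [0.6, -0.5, -21.6]
time: 23.1
position: [0.4091, 0.2347, 0.0665]
ft_force: [-0.3, 0.9, -20.8]
time: 23.72
position: [0.4091, 0.2347, 0.0665]
ft_force: [0.7, -0.3, -21.5]
```

```bash
python3 -m creep '[{"dp":[0,0,0.00006],"angular":[0,0,0]},{"dp":[0,0,0],"angular":[0,0,0]},{"dp":[0,0,0],"angular":[0,0,0]},{"dp":[0,0,0],"angular":[0,0,0]},{"dp":[0,0,0],"angular":[0,0,0]}]'; for i in 1 2; do python3 -m creep '[{"dp":[0,0,0],"angular":[0,0,0]},{"dp":[0,0,0],"angular":[0,0,0]},{"dp":[0,0,0],"angular":[0,0,0]},{"dp":[0,0,0],"angular":[0,0,0]},{"dp":[0,0,0],"angular":[0,0,0]}]'; done | grep -E 'time|ft_|posi'
```

```text
time: 24.35
position: [0.4092, 0.2347, 0.0665]
tcp_rot: [0.648, 0.761, 0.0, 0.0]
ft_force: [0.5, -0.2, -19.1]
width: 0.0272
finger_force: 81.0
time: 24.98
position: [0.4091, 0.2347, 0.0665]
ft_force: [0.2, -0.1, -17.7]
time: 25.6
position: [0.4091, 0.2347, 0.0665]
ft_force: [-1.1, -0.2, -18.1]
```

```bash
python3 -m creep '[{"dp":[0,0,0.00002],"angular":[0,0,0]},{"dp":[0,0,0],"angular":[0,0,0]},{"dp":[0,0,0],"angular":[0,0,0]},{"dp":[0,0,0],"angular":[0,0,0]},{"dp":[0,0,0],"angular":[0,0,0]}]'; for i in 1 2 3 4; do python3 -m creep '[{"dp":[0,0,0],"angular":[0,0,0]},{"dp":[0,0,0],"angular":[0,0,0]},{"dp":[0,0,0],"angular":[0,0,0]},{"dp":[0,0,0],"angular":[0,0,0]},{"dp":[0,0,0],"angular":[0,0,0]}]'; done | grep -E 'time|ft_|posi'
```

```text
time: 26.22
position: [0.4092, 0.2347, 0.0665]
tcp_rot: [0.648, 0.762, 0.0, 0.0]
ft_force: [-1.2, 1.0, -16.2]
width: 0.0272
finger_force: 81.3
time: 26.85
position: [0.4091, 0.2347, 0.0665]
ft_force: [-1.2, 0.1, -15.8]
time: 27.48
position: [0.4091, 0.2347, 0.0665]
ft_force: [-1.9, -0.1, -16.2]
time: 28.1
position: [0.4091, 0.2347, 0.0665]
ft_force: [-0.2, 0.6, -16.3]
time: 28.72
position: [0.4092, 0.2347, 0.0665]
ft_force: [-0.2, 0.2, -15.3]
```

The 15 N pull held for more than 2 s. I'll ease down, release and retreat.

```bash
python3 -m creep '[{"dp":[0,0,0.0004],"angular":[0,0,0]},{"dp":[0,0,0.0004],"angular":[0,0,0]},{"dp":[0,0,0.0003],"angular":[0,0,0]},{"dp":[0,0,0],"angular":[0,0,0]},{"dp":[0,0,0],"angular":[0,0,0]}]' - 40; python3 -m creep '[{"dp":[0,0,0],"angular":[0,0,0]},{"dp":[0,0,0],"angular":[0,0,0]},{"dp":[0,0,0],"angular":[0,0,0]},{"dp":[0,0,0],"angular":[0,0,0]},{"dp":[0,0,0],"angular":[0,0,0]}]' 0.042; python3 -m creep '[{"dp":[0,0,-0.01],"angular":[0,0,0]},{"dp":[0,0,-0.03],"angular":[0,0,0]},{"dp":[0,0,-0.04],"angular":[0,0,0]},{"dp":[0,0,-0.03],"angular":[0,0,0]},{"dp":[0,0,0],"angular":[0,0,0]}]'
python3 - <<'E'
from h import *
im=ctrl.get_image("wrist"); s=ctrl.sense(); print(s["width"],s["finger_force"],s["ft_force"])
cv2.imwrite("pics/w8.png",im["color"][:,:,::-1])
E
```

```text
time: 29.35
position: [0.4092, 0.2348, 0.0654]
tcp_rot: [0.648, 0.762, 0.0, 0.0]
ft_force: [-0.5, 0.4, -1.0]
width: 0.0274
finger_force: 83.3
time: 29.98
position: [0.4091, 0.2347, 0.0653]
tcp_rot: [0.648, 0.762, -0.0, -0.0]
ft_force: [-0.4, 0.3, -0.0]
width: 0.042
finger_force: 0.0
time: 30.6
position: [0.4103, 0.2353, 0.178]
tcp_rot: [0.648, 0.762, 0.002, 0.001]
ft_force: [-0.3, -0.8, -0.1]
width: 0.0422
finger_force: 0.0
0.041699210259125305 0.0 [-0.0066611  -0.25111061  0.09519319]
```

View pics/w8.png

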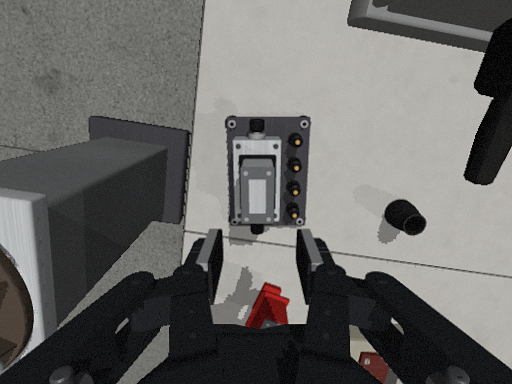

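The module sits seated in the dock at (257,190), with the gripper clear and the loupe at (405,217) undisturbed. Handing in.

```bash
python3 -m creep '[{"dp":[0,0,0],"angular":[0,0,0]},{"dp":[0,0,0],"angular":[0,0,0]},{"dp":[0,0,0],"angular":[0,0,0]},{"dp":[0,0,0],"angular":[0,0,0]},{"dp":[0,0,0],"angular":[0,0,0]}]' >/dev/null; python3 -c "
from plant import ctrl; print(ctrl.sign_off())"
```

```text
the job is handed in; nothing more can be done
None
```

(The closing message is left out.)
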